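# Strip the vegetable turning slicer for washing-up

## Robot

A 6-joint arm with a two-finger parallel gripper is mounted at the origin on the work surface. World frame = base frame: x ahead of the robot, y to its left, z up, the work surface at z = 0. Lengths are in m, angles in rad, forces in N, time in s.
With the tool pointing down it reaches from about 0.35 to 0.775 m from the base axis. Payload 5.5 kg.
Tool frame: the origin (TCP) lies on the centre line of the jaws, within the pads' length; the fingertips stand 8 mm ahead of it and the grasp point (between the pads) lies 11 mm behind it; z points along the fingers, y is the direction in which the jaws open and shut (so a half turn about z gives the same grasp; the last joint's range is limited). The gripper opens to 85 mm and grips with 20 to 120 N. Pads are 22 mm wide; open, the fingers measure 114 mm over their backs; the gripper's body (76 mm by 85 mm) begins 54 mm behind the grasp point. The pads swing forward as they close: fully open they stand 13 mm farther back than shut.
Start: joints at [1.121, 0.313, 0.046, 1.304, 0, 1.431], TCP at [0.175, 0.548, 0.239] pointing down, gripper open.
Joint ranges: [-2.76, 2.76], [-0.86, 1.69], [-1.03, 1.26], [-2.2, 2.34], [-1.47, 1.5], [-3.14, 3.14]. Speed limits (rad/s): [2.57, 2.57, 3.14, 3.14, 3.14, 3.14].

## Interface

Orientations are given as a unit quaternion [w, x, y, z].
In Python, from workcell import env gives the robot as it stands. The module is installed in compiled form; this text tells all that it offers.
- The arm moves only by the tool play_rows, never from a script. Its argument "steps" is a list of rows, each an object with "claw": the closure in counts, from 0 (fully open) to 255 (shut); "dp": the shift along the tool's x, y, z in m, a list of three; "angular": the turn, a rotation vector about the tool's x, y, z in degrees, a list of three. In form: [{"claw": claw, "dp": [dx, dy, dz], "angular": [wx, wy, wz]}, ...]. A call has exactly 8 rows; each row shifts and turns the commanded pose from where the row before left it, along the tool's axes as they then stand; what a row does not reach is not made up. A row lasts 1/12 s, in which the tool goes at most 41.7 mm and 7.16 degrees, less where a joint would pass 70% of its speed; a pose out of reach is approached as far as the arm can. A call is refused whole if a number of a shift passes 0.0417 or a number of a turn 7.16, either way. A call with a gripper value outside its range is refused whole. The fingers move at their own pace and stop on an object; "force" is the grip in N (left out, the last holds). Time passes only in rows, so rows that do not move let the fingers close, or fill a call up. It gives the time, the measured TCP pose, the force and the opening at its end, in the units of the state.
- env.get_state(): the state, without advancing time (a new reading comes with each control period).
- env.read_camera(name): name is "scene" or "top" or "wrist"; returns (picture, depth): 420x560x3 uint8, red, green, blue; 420x560 float32, m along the optical axis (not along the pixel's ray), 0 where there is no reading.
- env.calibration(name): a dict with "fx", "fy", "cx", "cy" (pixels), "k1" (the pictures are not rectified: a ray, as slopes to the right and down, at radius r is drawn at 1 + k1 r^2 times it, then the intrinsics apply), "world_from_camera" (4x4, takes a point from camera to world coordinates); the wrist camera has in their place "hand_eye" (4x4, takes a point from camera to tool coordinates, whose origin is the TCP and whose axes are the flange's). Camera axes: x right, y down, z forward; pixel columns grow to the right and rows downward; lengths in m; the calibration is good to about 2 mm. A picture is of the moment at which its call begins: read the wrist's pose just before it. calibration takes no time and is no camera call.
- env.hand_in(): hands the job in, once; it reports no verdict.
The state is a dict: "clock": time; "joint_pos": joint angles; "qvel": joint speeds; "tau": joint torques, N m; "tcp_pos": TCP position; "orientation": TCP orientation; "wrist_force": force on the tool from outside, world axes, zero at the start; "ft_torque": the same for the moment, N m; "finger_gap": finger opening in m.
Only numpy, scipy, OpenCV 4.12 (cv2) and the standard library are available. Lean on these libraries where they do the work, as an engineer would, in place of code of your own. Each camera call takes 0.05 s, during which the arm holds its last target. There are 200 camera calls.

## Task

We have finished with the vegetable turning slicer, so strip it for washing-up: hang its empty wire draining basket by the handle on the hook of the drying stand and let go of it, then pinch the two sprung catches on top of the blade cassette fully together while it is still seated, and lift the cassette straight up out of the machine. Finish while holding the cassette by its two squeezed catches, upright, still and completely above the machine, with the basket still hanging. Leave the dial scale, the bowl and the jar where they stand.

Things in the scene. Friction and masses are not known exactly. Their poses are not given: they have to be found in the camera images.
- slicer: White turning slicer, fixed. Origin on the table under the middle of its blade tower; x across the machine, +y from the tower to the crank, outlet at -y. Base 132 mm wide (x), y -46 to +210 mm, 30 mm high; tower 136 mm (x) by 52 mm (y); carriage and crank at y +97 to +233 mm, up to 126 mm high.
- tower_top (a point): Middle of the tower's open top, 118 mm above the slicer's origin, slicer's axes. The cassette stands in the tower between guides with 1.5 to 2 mm play and comes out straight upwards.
- cassette: Grey blade cassette, about 0.15 kg, upright in the tower, axes parallel to the slicer's. Origin at the middle of its underside, 36 mm above the table when seated. Plate 100 (x) by 16 (y) by 84 mm (z) with a round opening; on it a neck 40 mm (x) by 10 mm (y), top 125 mm above the origin. Each catch's barb hooks 4 mm under the tower's top: it rises under 2 mm until both are pushed in over 4 mm.
- catch_mid (a point): Midway between the cassette's two catches, 110 mm above its origin (146 mm above the table when seated), cassette's axes. The catches' ribbed thumb pads face -y and +y: each 36 mm wide (x), reaching 14 mm above and below this point; 38 mm across their outer faces (y) when free, 26 mm when both are fully in.
- catch_out (a joint): How far the catch on the cassette's -y (outlet) side is pushed in, in m: 0 free, 0.006 fully in, towards +y. Springs back by itself; takes about 3 N to start and 8.5 N fully in.
- catch_in (a joint): The same for the catch on the cassette's +y (crank) side, pushed towards -y: 0 free, 0.006 fully in; 3 N to start, 8.5 N fully in.
- basket: Steel wire basket, about 0.18 kg, on the table before the slicer's outlet: 130 (x) by 95 mm (y), rim 70 mm high. Origin at the middle of its underside. A fixed arched handle of 8 mm round bar spans it along x; its straight top runs from x -55 to +55 mm at y 0, bar centre 135 mm up, 61 mm of free gap above the rim. Gripped to one side, its middle stays free for the hook.
- handle_mid (a point): Middle of the basket's handle bar, on its centre line, 135 mm above the basket's underside; basket's axes (bar along x).
- stand: Steel drying stand, fixed, 9 mm rod. Origin on the table under its hook's seat. Round foot 150 mm across centred at x +65 mm, 16 mm high; post at x +85 mm, nothing above 219 mm but the tip. The hook arm runs from the post's top to -x, is lowest at the seat (x -12 to +12 mm, underside 200 mm above the table) and turns up to the tip.
- hook_seat (a point): Where the handle bar's centre line comes to rest on the hook: straight above the stand's origin, 213.5 mm above the table, stand's axes. The bar should lie across the arm, along the stand's y.
- hook_tip (a point): Centre of the rounded end of the hook's upturned tip: 34 mm from the seat towards the stand's -x, 226 mm above the table; rod radius 4.5 mm, so its top is at 231 mm.
- scale: Bystander: white dial kitchen scale with a round steel pan, 145 by 160 mm, 139 mm high. Origin at the middle of its underside.
- bowl: Bystander: small steel bowl, 136 mm across, 55 mm high. Origin at the middle of its underside.
- jar: Bystander: glass jar with a white cap, 68 mm across, 105 mm high. Origin at the middle of its underside.

How it is judged:
By the outcome, as a careful person would: the job done as asked, in the order asked, and still so for the second after the job is handed in, while the arm keeps its last pose, push and grip.
It also fails if it takes over 64 s, if anything falls off the work surface, if the arm or the gripper's body presses on something with over 40 N, if the wrist force passes 120 N, or if a joint passes its speed limit or range.

## Working session

There is one attempt and no reset: what is moved stays moved. The work goes in short steps, Python scripts to look and compute and a tool call to move; the robot and the scene stay as the last step left them, time stands still between calls to the robot, and variables do not carry over. Pictures are saved under pics/ and viewed, about 8 in all and at most 12, crops included, and the job is handed in when it is done.

Besides the shell and the picture viewer there is one more tool, called after ">>>" as name([rows], argument=value, ...), one row to a line, values as JSON. play_rows: Moves the arm, as the interface text tells. Its arguments: {"type":"object","properties":{"steps":{"type":"array","items":{"type":"object","properties":{"claw":{"type":"number"},"dp":{"type":"array","items":{"type":"number"}},"angular":{"type":"array","items":{"type":"number"}}}}},"force":{"type":"number"}},"required":["steps"]}

```bash
mkdir -p pics
python3 - <<'E'
from workcell import env
import cv2,numpy as np
s=env.get_state(); print({k:np.round(v,3) for k,v in s.items()})
for n in("scene","top"):
    p,d=env.read_camera(n); cv2.imwrite(f"pics/{n}0.png",p[...,::-1]); np.savez(f"{n}0.npz",p=p,d=d)
    c=env.calibration(n); print(n,c)
print(env.calibration("wrist"))
a=cv2.imread("pics/scene0.png");b=cv2.imread("pics/top0.png")
E
```

```text
{'clock': np.float64(0.0), 'joint_pos': array([ 1.121,  0.314,  0.045,  1.304, -0.   ,  1.431]), 'qvel': array([ 0.001,  0.001,  0.001, -0.   , -0.   ,  0.   ]), 'tau': array([ 1.0000e-03, -4.8063e+01,  2.9853e+01,  2.0000e-02,  0.0000e+00,
        0.0000e+00]), 'tcp_pos': array([0.175, 0.547, 0.238]), 'orientation': array([-0.   ,  0.154,  0.988, -0.001]), 'wrist_force': array([-0.988,  0.388,  0.002]), 'ft_torque': array([ 0.039, -0.012,  0.032]), 'finger_gap': np.float64(0.085)}
scene {'fx': 434.23303136462357, 'fy': 434.23303136462357, 'cx': 284.2395391344002, 'cy': 201.5704252542732, 'k1': 0.015124060007230836, 'world_from_camera': array([[-0.58497937,  0.56568557, -0.58120476,  1.32447625],
       [ 0.81102908,  0.41291602, -0.41440584,  0.46852179],
       [ 0.00556535, -0.71379283, -0.7003348 ,  0.96972087],
       [ 0.        ,  0.        ,  0.        ,  1.        ]])}
top {'fx': 383.36963684600886, 'fy': 383.36963684600886, 'cx': 277.80372846164784, 'cy': 213.29675664389885, 'k1': -0.020500981482786573, 'world_from_camera': array([[ 2.58219117e-02, -9.97780696e-01,  6.13751638e-02,
         5.72208901e-01],
       [-9.99664368e-01, -2.59016866e-02, -5.04402799e-04,
        -3.60200055e-02],
       [ 2.09300363e-03, -6.13415397e-02, -9.98114640e-01,
         9.99593498e-01],
       [ 0.00000000e+00,  0.00000000e+00,  0.00000000e+00,
         1.00000000e+00]])}
{'fx': 316.4513134392109, 'fy': 316.4513134392109, 'cx': 278.57428562951634, 'cy': 210.02062327164487, 'k1': 0.020108605272054568, 'hand_eye': array([[ 2.06967459e-04, -9.65452065e-01, -2.60580636e-01,
         6.61288565e-02],
       [ 9.99999946e-01,  2.66600508e-04, -1.93500809e-04,
         6.77263635e-05],
       [ 2.56286685e-04, -2.60580581e-01,  9.65452068e-01,
        -1.34457283e-01],
       [ 0.00000000e+00,  0.00000000e+00,  0.00000000e+00,
         1.00000000e+00]])}
```

View pics/scene0.png

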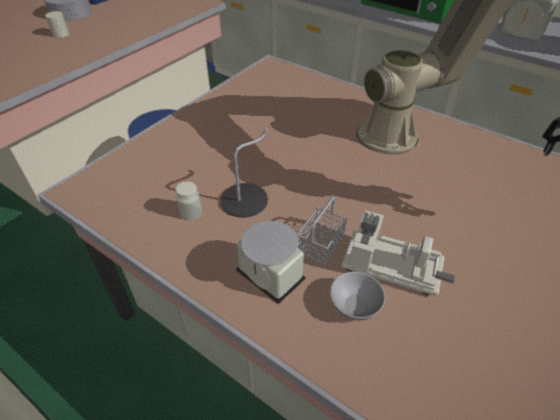

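View pics/top0.png

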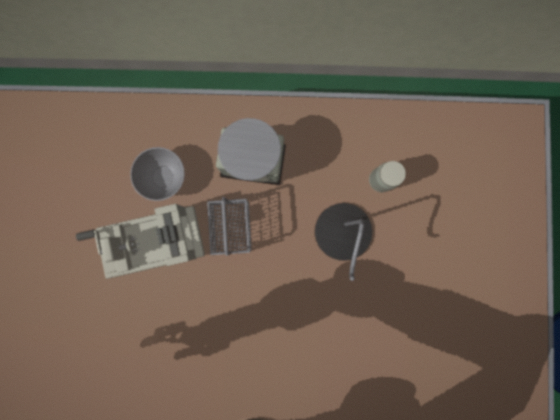

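The scene shows the slicer, with its crank towards world +y, the basket before its outlet and the stand. In the top view, the tower is near (170,235), the basket near (230,226), the foot at (344,231), the hook arm from (360,225) to the tip at (351,278). I'll enlarge the top view for accurate pixels.

```bash
cat > h.py <<'E'
import numpy as np,cv2
from workcell import env
def ray(n,uv,T=None):
    c=env.calibration(n);M=T if T is not None else c["world_from_camera"]
    d=(np.array(uv,float)-[c["cx"],c["cy"]])/[c["fx"],c["fy"]]
    s=d.copy()
    for _ in range(20): s=d/(1+c["k1"]*(s@s))
    return M[:3,3],M[:3,:3]@np.r_[s,1]
def onz(n,uv,z,T=None):
    o,v=ray(n,uv,T);return o+v*(z-o[2])/v[2]
def atd(n,uv,d,T=None):
    o,v=ray(n,uv,T);return o+v*d
def cross(r1,r2):
    (a,u),(b,v)=r1,r2;t=np.linalg.lstsq(np.c_[u,-v],b-a,rcond=None)[0]
    p,q=a+u*t[0],b+v*t[1];return (p+q)/2,np.linalg.norm(p-q)
E
python3 - <<'E'
from h import *
p=np.load("top0.npz")["p"]
a=p[190:285,90:265][...,::-1]; b=p[190:285,300:400][...,::-1]
A=cv2.resize(a,None,fx=4.5,fy=4.5,interpolation=cv2.INTER_CUBIC)[:,:788]
A=cv2.convertScaleAbs(A,alpha=1.5)
cv2.imwrite("pics/topA.png",A)
d=np.load("top0.npz")["d"];D=np.load("scene0.npz")["d"]
for uv in[(344,231),(360,224),(359,240),(355,260),(352,278),(226,226),(169,235)]:
    z=d[uv[1],uv[0]]; print(uv,z,atd("top",uv,z).round(4))
ps=np.load("scene0.npz")["p"]
b=cv2.resize(ps[115:305,180:465][...,::-1],None,fx=2.8,fy=2.8,interpolation=cv2.INTER_CUBIC)
cv2.imwrite("pics/sceneA.png",cv2.convertScaleAbs(b,alpha=1.5)); print(b.shape)
E
```

```text
(344, 231) 0.98170346 [ 0.5916 -0.2073  0.0173]
(360, 224) 0.78786135 [ 0.603  -0.206   0.2122]
(359, 240) 0.7819712 [ 0.5701 -0.2036  0.2161]
(355, 260) 0.78749067 [ 0.5288 -0.1976  0.208 ]
(352, 278) 0.7629426 [ 0.4942 -0.1876  0.2305]
(226, 226) 0.99806345 [0.597  0.0975 0.0011]
(169, 235) 0.84950644 [0.57   0.2037 0.1482]
(532, 798, 3)
```

View pics/topA.png

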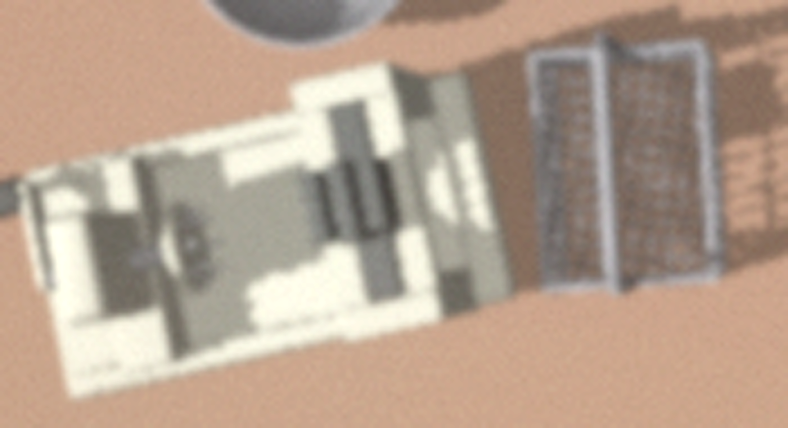

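View pics/sceneA.png

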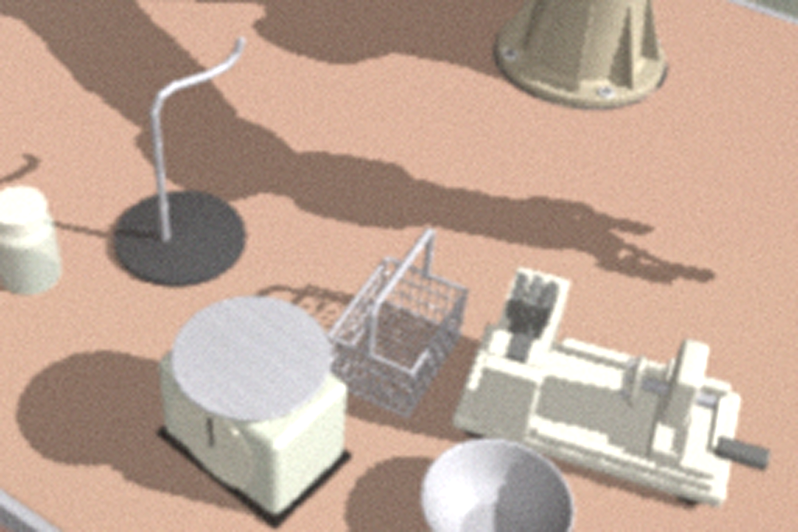

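Run:
```python
from h import *
def cloud(n):
    f=np.load(n+"0.npz");d=f["d"];v,u=np.mgrid[:420,:560];c=env.calibration(n)
    K=np.array([[c["fx"],0,c["cx"]],[0,c["fy"],c["cy"]],[0,0,1]])
    s=cv2.undistortPoints(np.c_[u.ravel(),v.ravel()].astype(np.float32)[:,None],K,np.array([c["k1"],0,0,0,0]))[:,0]
    P=np.c_[s,np.ones(len(s))]*d.reshape(-1,1);M=c["world_from_camera"]
    P=P@M[:3,:3].T+M[:3,3];P[d.ravel()==0]=9;return P
def sel(P,x0,x1,y0,y1,z0,z1):
    return P[(P[:,0]>x0)&(P[:,0]<x1)&(P[:,1]>y0)&(P[:,1]<y1)&(P[:,2]>z0)&(P[:,2]<z1)]
def line(Q):
    m=Q[:,:2].mean(0);w,V=np.linalg.eigh(np.cov(Q[:,:2].T));d=V[:,1];d=d*np.sign(d[0])
    t=(Q[:,:2]-m)@d;return m,d,m+d*t.min(),m+d*t.max(),np.sqrt(w[0]),len(Q)
for n in("top","scene"):
    P=cloud(n);print(n)
    T=sel(P,.4,.8,-.3,.3,-.03,.03);print("table z",np.median(T[:,2]))
    H=sel(P,.45,.65,-.26,-.15,.19,.245);print("hook",*[np.round(a,4) for a in line(H)],H[:,2].max())
    i=np.argsort(H[:,0]);
    if n=="top":
        for c in np.array_split(H[i],14):print("   ",c.mean(0).round(4))
    F=sel(P,.48,.7,-.3,-.1,.009,.022);
    (cx,cy),r=cv2.minEnclosingCircle(F[:,None,:2].astype(np.float32));print("foot",cx,cy,r,F.mean(0))
    B=sel(P,.5,.68,.04,.15,.122,.15);print("bar",*[np.round(a,4) for a in line(B)],np.median(B[:,2]))
    R=sel(P,.5,.68,.0,.15,.055,.08);print("rim",cv2.minAreaRect(R[:,:2].astype(np.float32)))
    C=sel(P,.52,.65,.15,.26,.145,.2);print("catch",cv2.minAreaRect((C[:,:2]).astype(np.float32)),np.percentile(C[:,2],[50,95]),len(C),C.mean(0))
    C=sel(P,.45,.7,.15,.3,.112,.124);print("tower",cv2.minAreaRect((C[:,:2]).astype(np.float32)),C.mean(0))
```

```text
top
table z 0.0002594078425114943
hook [ 0.5511 -0.1981] [ 0.9818 -0.1901] [ 0.4899 -0.1863] [ 0.6142 -0.2103] 0.0025 284 0.2320127470472093
    [ 0.4945 -0.1869  0.2268]
    [ 0.5023 -0.1886  0.2153]
    [ 0.5116 -0.1903  0.2103]
    [ 0.5208 -0.1926  0.2086]
    [ 0.53   -0.1941  0.2078]
    [ 0.5389 -0.1955  0.2086]
    [ 0.5476 -0.1977  0.2099]
    [ 0.5563 -0.1995  0.2113]
    [ 0.5651 -0.2008  0.2132]
    [ 0.5737 -0.2025  0.2149]
    [ 0.5823 -0.2043  0.2166]
    [ 0.5912 -0.2062  0.2157]
    [ 0.6003 -0.2079  0.2135]
    [ 0.6098 -0.2086  0.2017]
foot 0.614846408367157 -0.2280108481645584 0.10626718401908875 [ 0.59128177 -0.20222349  0.01272265]
bar [0.5929 0.0834] [0.9957 0.0923] [0.5281 0.0774] [0.66   0.0896] 0.0022 207 0.1377777878173171
rim ((0.5935222506523132, 0.084453284740448), (0.13155849277973175, 0.09709824621677399), 5.125275611877441)
catch ((0.5711222887039185, 0.20757973194122314), (0.03857392072677612, 0.03733744099736214), 13.626907348632812) [0.15936219 0.16235987] 296 [0.57131975 0.20666899 0.15774134]
tower ((0.5714799165725708, 0.20834282040596008), (0.1
[... 175 characters left out ...]
0.4928 -0.1893] [ 0.6173 -0.2131] 0.0024 145 0.23162381606744098
foot 0.5929418802261353 -0.2098555713891983 0.07653629034757614 [ 0.59761951 -0.20532023  0.01448142]
bar [0.6041 0.0815] [0.9963 0.0858] [0.5288 0.075 ] [0.6608 0.0864] 0.0022 122 0.13882159305757547
rim ((0.596800684928894, 0.07973578572273254), (0.13467083871364594, 0.09721586108207703), 5.632414817810059)
catch ((0.5740424990653992, 0.20535466074943542), (0.0410650372505188, 0.03814252093434334), 15.268844604492188) [0.16069057 0.16370552] 181 [0.57735708 0.20649078 0.15860563]
tower ((0.5726621150970459, 0.20447252690792084), (0.13906347751617432, 0.05190571770071983), 14.688664436340332) [0.59119011 0.21071695 0.11895697]
```

The depth clouds of both views agree to within about 3 mm and match the given sizes:

| Item | Position (m) | Yaw / axis |
|---|---|---|
| Bar middle | (0.5945, 0.082) | 5° |
| Tower | (0.572, 0.2065) | 14.8° |
| Hook seat | (0.5285, -0.1945) | stand +x at -10.9° |

Now I move above the bar's near side, so its middle stays free.

>>> play_rows([
  {"claw": 0, "dp": [-0.0318, -0.0205, -0.001], "angular": [0, 0, 0]},
  {"claw": 0, "dp": [-0.0318, -0.0205, -0.001], "angular": [0, 0, 0]},
  {"claw": 0, "dp": [-0.0318, -0.0205, -0.001], "angular": [0, 0, 0]},
  {"claw": 0, "dp": [-0.0318, -0.0205, -0.001], "angular": [0, 0, 0]},
  {"claw": 0, "dp": [-0.0318, -0.0205, -0.001], "angular": [0, 0, 0]},
  {"claw": 0, "dp": [-0.0318, -0.0205, -0.001], "angular": [0, 0, 0]},
  {"claw": 0, "dp": [-0.0318, -0.0205, -0.001], "angular": [0, 0, 0]},
  {"claw": 0, "dp": [-0.0318, -0.0205, -0.001], "angular": [0, 0, 0]},
])

```text
clock: 0.77
tcp_pos: [0.3682, 0.3122, 0.2471]
orientation: [-0.0, 0.154, 0.988, -0.0]
wrist_force: [0.5, -0.2, -0.3]
finger_gap: 0.0855
```

>>> play_rows([
  {"claw": 0, "dp": [-0.0318, -0.0205, -0.001], "angular": [0, 0, 0]},
  {"claw": 0, "dp": [-0.0318, -0.0205, -0.001], "angular": [0, 0, 0]},
  {"claw": 0, "dp": [-0.0318, -0.0205, -0.001], "angular": [0, 0, 0]},
  {"claw": 0, "dp": [-0.0318, -0.0205, -0.001], "angular": [0, 0, 0]},
  {"claw": 0, "dp": [-0.0318, -0.0205, -0.001], "angular": [0, 0, 0]},
  {"claw": 0, "dp": [-0.0318, -0.0205, -0.001], "angular": [0, 0, 0]},
  {"claw": 0, "dp": [-0.0318, -0.0205, -0.001], "angular": [0, 0, 0]},
  {"claw": 0, "dp": [-0.0318, -0.0205, -0.001], "angular": [0, 0, 0]},
])

```text
clock: 1.43
tcp_pos: [0.5605, 0.0784, 0.255]
orientation: [-0.0, 0.154, 0.988, 0.0]
wrist_force: [0.4, 0.9, 0.2]
finger_gap: 0.0854
```

>>> play_rows([
  {"claw": 0, "dp": [0, 0, 0], "angular": [0, 0, -3.8]},
  {"claw": 0, "dp": [0, 0, 0], "angular": [0, 0, -3.8]},
  {"claw": 0, "dp": [0, 0, 0], "angular": [0, 0, -3.8]},
  {"claw": 0, "dp": [0, 0, 0], "angular": [0, 0, -3.8]},
  {"claw": 0, "dp": [0, 0, 0], "angular": [0, 0, -3.8]},
  {"claw": 0, "dp": [0, 0, 0], "angular": [0, 0, -3.8]},
  {"claw": 0, "dp": [0, 0, 0], "angular": [0, 0, 0]},
  {"claw": 0, "dp": [0, 0, 0], "angular": [0, 0, 0]},
])

```text
clock: 2.1
tcp_pos: [0.5597, 0.0802, 0.2549]
orientation: [-0.0, -0.043, 0.999, 0.0]
wrist_force: [0.3, -0.9, -0.2]
finger_gap: 0.0854
```

```bash
cat >> h.py <<'E'
from scipy.spatial.transform import Rotation as Ro
def pose():
    s=env.get_state();T=np.eye(4);T[:3,:3]=Ro.from_quat(np.r_[s["orientation"][1:],s["orientation"][0]]).as_matrix();T[:3,3]=s["tcp_pos"]
    return T,s
def cloudimg(n,f,M):
    d=f["d"];v,u=np.mgrid[:420,:560];c=env.calibration(n)
    K=np.array([[c["fx"],0,c["cx"]],[0,c["fy"],c["cy"]],[0,0,1]])
    s=cv2.undistortPoints(np.c_[u.ravel(),v.ravel()].astype(np.float32)[:,None],K,np.array([c["k1"],0,0,0,0]))[:,0]
    P=(np.c_[s,np.ones(len(s))]*d.reshape(-1,1))@M[:3,:3].T+M[:3,3];P[d.ravel()==0]=9;return P
def snap(n,tag):
    T,s=pose();p,d=env.read_camera(n);cv2.imwrite(f"pics/{tag}.png",cv2.convertScaleAbs(p[...,::-1],alpha=1.4))
    np.savez(tag+".npz",p=p,d=d);M=T@env.calibration(n)["hand_eye"] if n=="wrist" else env.calibration(n)["world_from_camera"]
    return cloudimg(n,dict(d=d),M),T
def sel(P,x0,x1,y0,y1,z0,z1):
    return P[(P[:,0]>x0)&(P[:,0]<x1)&(P[:,1]>y0)&(P[:,1]<y1)&(P[:,2]>z0)&(P[:,2]<z1)]
def line(Q):
    m=Q[:,:2].mean(0);w,V=np.linalg.eigh(np.cov(Q[:,:2].T));d=V[:,1];d=d*np.sign(d[0])
    t=(Q[:,:2]-m)@d;return m,d,m+d*t.min(),m+d*t.max(),np.sqrt(w[0]),len(Q)
def show():
    T,s=pose();y=T[:3,1]
    print("t",round(float(s["clock"]),2),"tcp",s["tcp_pos"].round(4),"jawyaw",np.degrees(np.arctan2(y[1],y[0])).round(2),"z",T[:3,2].round(3),"F",s["wrist_force"].round(1),"M",s["ft_torque"].round(2),"gap",round(float(s["finger_gap"]),4),"q",s["joint_pos"].round(2))
E
python3 - <<'E'
from h import *
show();P,T=snap("wrist","w1")
B=sel(P,.5,.68,.04,.15,.122,.15);print("bar",*[np.round(a,4) for a in line(B)],np.median(B[:,2]))
R=sel(P,.5,.68,.0,.15,.055,.08);print("rim",cv2.minAreaRect(R[:,:2].astype(np.float32)))
C=sel(P,.52,.65,.15,.26,.15,.2);print("catch",cv2.minAreaRect((C[:,:2]).astype(np.float32)),np.percentile(C[:,2],[50,95]),len(C))
C=sel(P,.45,.7,.15,.3,.112,.124);print("tower",cv2.minAreaRect((C[:,:2]).astype(np.float32)))
E
```

```text
t 2.1 tcp [0.5597 0.0802 0.2549] jawyaw 94.95 z [-0.001  0.    -1.   ] F [ 0.3 -0.9 -0.2] M [-0.01  0.02 -0.01] gap 0.0854 q [ 0.    0.29  0.05  1.33  0.   -0.09]
bar [0.5863 0.0811] [0.9959 0.0908] [0.528  0.0758] [0.6598 0.0878] 0.0023 1322 0.1380081649776881
rim ((0.5932250022888184, 0.08184974640607834), (0.13268619775772095, 0.09606250375509262), 5.315873622894287)
catch ((0.5711917281150818, 0.20646855235099792), (0.0393950492143631, 0.03884793072938919), 15.091297149658203) [0.15952318 0.16128509] 2436
tower ((0.5713033676147461, 0.20656511187553406), (0.135952427983284, 0.05327720195055008), 14.258649826049805)
```

View pics/w1.png

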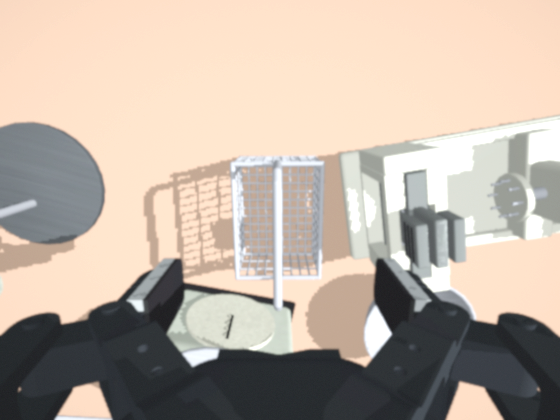

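The wrist view shows the bar running down column 278 between the fingers, and the cassette catches near (433,237). These positions match the others to about 1 mm. Lowering and gripping.

>>> play_rows([
  {"claw": 0, "dp": [0, -0.0015, 0.016], "angular": [0, 0, 0]},
  {"claw": 0, "dp": [0, 0, 0.023], "angular": [0, 0, 0]},
  {"claw": 0, "dp": [0, 0, 0.023], "angular": [0, 0, 0]},
  {"claw": 0, "dp": [0, 0, 0.023], "angular": [0, 0, 0]},
  {"claw": 0, "dp": [0, 0, 0.023], "angular": [0, 0, 0]},
  {"claw": 0, "dp": [0, 0, 0.016], "angular": [0, 0, 0]},
  {"claw": 0, "dp": [0, 0, 0.007], "angular": [0, 0, 0]},
  {"claw": 0, "dp": [0, 0, 0], "angular": [0, 0, 0]},
])

```text
clock: 2.82
tcp_pos: [0.5586, 0.0787, 0.1224]
orientation: [-0.002, -0.044, 0.999, 0.0]
wrist_force: [-0.5, 0.3, 0.0]
finger_gap: 0.085
```

>>> play_rows([
  {"claw": 255, "dp": [0, 0, 0], "angular": [0, 0, 0]},
  {"claw": 255, "dp": [0, 0, 0], "angular": [0, 0, 0]},
  {"claw": 255, "dp": [0, 0, 0], "angular": [0, 0, 0]},
  {"claw": 255, "dp": [0, 0, 0], "angular": [0, 0, 0]},
  {"claw": 255, "dp": [0, 0, 0], "angular": [0, 0, 0]},
  {"claw": 255, "dp": [0, 0, 0], "angular": [0, 0, 0]},
  {"claw": 255, "dp": [0, 0, 0], "angular": [0, 0, 0]},
  {"claw": 255, "dp": [0, 0, 0], "angular": [0, 0, 0]},
], force=70)

```text
clock: 3.48
tcp_pos: [0.5603, 0.0787, 0.1249]
orientation: [0.0, -0.044, 0.999, 0.0]
wrist_force: [-1.3, -0.2, 4.1]
finger_gap: 0.0055
```

>>> play_rows([
  {"claw": 255, "dp": [0, 0, 0], "angular": [0, 0, 0]},
  {"claw": 255, "dp": [0, 0, 0], "angular": [0, 0, 0]},
  {"claw": 255, "dp": [0, 0, -0.005], "angular": [0, 0, 0]},
  {"claw": 255, "dp": [0, 0, -0.01], "angular": [0, 0, 0]},
  {"claw": 255, "dp": [0, 0, -0.015], "angular": [0, 0, 0]},
  {"claw": 255, "dp": [0, 0, -0.01], "angular": [0, 0, 0]},
  {"claw": 255, "dp": [0, 0, 0], "angular": [0, 0, 0]},
  {"claw": 255, "dp": [0, 0, 0], "angular": [0, 0, 0]},
])

```text
clock: 4.15
tcp_pos: [0.5606, 0.0787, 0.165]
orientation: [0.001, -0.044, 0.999, -0.0]
wrist_force: [0.9, 0.1, -1.8]
finger_gap: 0.0052
```

```bash
cat > bar.py <<'E'
from h import *
def bar(P,box,w=.012):
    # fit the bar in 3D: highest points near
    B=sel(P,*box);m=B.mean(0);return B
E
python3 - <<'E'
from h import *
show();P,T=snap("wrist","w2")
B=sel(P,.5,.68,.06,.10,.155,.2)
i=np.argsort(B[:,0])
for c in np.array_split(B[i],8):print(c.mean(0).round(4))
P,_=snap("top","t2")
B=sel(P,.5,.68,.06,.10,.155,.2)
i=np.argsort(B[:,0])
for c in np.array_split(B[i],6):print(c.mean(0).round(4))
E
```

```text
t 4.15 tcp [0.5606 0.0787 0.165 ] jawyaw 95.05 z [ 0.002  0.    -1.   ] F [ 0.9  0.1 -1.8] M [-0.01  0.02  0.02] gap 0.0052 q [-0.    0.33 -0.12  1.12  0.   -0.09]
[0.5328 0.0762 0.1709]
[0.5443 0.0791 0.1823]
[0.5492 0.0814 0.1823]
[0.5504 0.0726 0.1828]
[0.5529 0.0848 0.1808]
[0.5564 0.0723 0.1811]
[0.5666 0.0793 0.1851]
[0.5843 0.0809 0.178 ]
[0.6244 0.0863 0.1774]
[0.631  0.0871 0.1772]
[0.638  0.0875 0.1774]
[0.6445 0.0876 0.1772]
[0.6512 0.0879 0.1726]
[0.6573 0.0889 0.1678]
```

Lifted and level: the force is -1.8 N and the bar lies about 10 mm above the TCP. Next: raise, pull clear and turn by 74°.

>>> play_rows([
  {"claw": 255, "dp": [0, 0, -0.02], "angular": [0, 0, 0]},
  {"claw": 255, "dp": [0, 0, -0.03], "angular": [0, 0, 0]},
  {"claw": 255, "dp": [0.02, -0.0165, -0.021], "angular": [0, 0, 0]},
  {"claw": 255, "dp": [0.0275, -0.0228, 0], "angular": [0, 0, 0]},
  {"claw": 255, "dp": [0.0275, -0.0228, 0], "angular": [0, 0, 0]},
  {"claw": 255, "dp": [0.0275, -0.0228, 0], "angular": [0, 0, 0]},
  {"claw": 255, "dp": [0.0275, -0.0228, 0], "angular": [0, 0, 0]},
  {"claw": 255, "dp": [0.0114, -0.009, 0], "angular": [0, 0, 0]},
])

```text
clock: 4.92
tcp_pos: [0.4259, -0.0515, 0.2344]
orientation: [-0.002, -0.043, 0.999, -0.0]
wrist_force: [0.7, 1.2, -1.5]
finger_gap: 0.0056
```

>>> play_rows([
  {"claw": 255, "dp": [0, 0, 0], "angular": [0, 0, -3]},
  {"claw": 255, "dp": [0, 0, 0], "angular": [0, 0, -4.5]},
  {"claw": 255, "dp": [0, 0, 0], "angular": [0, 0, -6]},
  {"claw": 255, "dp": [0, 0, 0], "angular": [0, 0, -6]},
  {"claw": 255, "dp": [0, 0, 0], "angular": [0, 0, -6]},
  {"claw": 255, "dp": [0, 0, 0], "angular": [0, 0, -6]},
  {"claw": 255, "dp": [0, 0, 0], "angular": [0, 0, -6]},
  {"claw": 255, "dp": [0, 0, 0], "angular": [0, 0, -6]},
])

```text
clock: 5.58
tcp_pos: [0.4289, -0.0499, 0.2344]
orientation: [-0.001, -0.413, 0.911, 0.001]
wrist_force: [-0.5, 0.5, -1.2]
finger_gap: 0.0053
```

>>> play_rows([
  {"claw": 255, "dp": [0, 0, 0], "angular": [0, 0, -6]},
  {"claw": 255, "dp": [0, 0, 0], "angular": [0, 0, -6]},
  {"claw": 255, "dp": [0, 0, 0], "angular": [0, 0, -6]},
  {"claw": 255, "dp": [0, 0, 0], "angular": [0, 0, -6]},
  {"claw": 255, "dp": [0, 0, 0], "angular": [0, 0, -4]},
  {"claw": 255, "dp": [0, 0, 0], "angular": [0, 0, -2.5]},
  {"claw": 255, "dp": [0, 0, 0], "angular": [0, 0, 0]},
  {"claw": 255, "dp": [0, 0, 0], "angular": [0, 0, 0]},
])

```text
clock: 6.25
tcp_pos: [0.4291, -0.0499, 0.2347]
orientation: [-0.0, -0.636, 0.772, 0.0]
wrist_force: [-0.4, 0.3, -1.0]
finger_gap: 0.0055
```

Run:
```python
from h import *
show();P,_=snap("top","t3")
B=sel(P,.3,.6,-.13,.12,.23,.27)
for c in np.array_split(B[np.argsort(B[:,1])],8):print(c.mean(0).round(4))
T,s=pose();m=np.array([.5285,-.1945]);sx=np.array([.982,-.19]);sy=np.array([.19,.982])
for a in(-.09,0):
    g=m+a*sx-.035*sy;d=T[:3,:3].T@(np.r_[g,.236]-T[:3,3]);print(a,g,d.round(4))
```

```text
t 6.25 tcp [ 0.4291 -0.0499  0.2347] jawyaw 168.97 z [-0.001  0.    -1.   ] F [-0.4  0.3 -1. ] M [-0.02  0.06  0.03] gap 0.0055 q [-0.3   0.04 -0.3   1.23  0.   -1.68]
[ 0.4354 -0.015   0.2473]
[ 0.4367 -0.0063  0.2477]
[0.4385 0.0029 0.2472]
[0.4398 0.0112 0.2469]
[0.442  0.02   0.2469]
[0.443  0.0283 0.2475]
[0.4452 0.0372 0.2471]
[0.4475 0.0466 0.2412]
-0.09 [ 0.43347 -0.21177] [ 0.158  -0.0352 -0.0012]
0 [ 0.52185 -0.22887] [ 0.1579 -0.1252 -0.0013]
```

>>> play_rows([
  {"claw": 255, "dp": [0.012, -0.0044, -0.003], "angular": [0, 0, 0]},
  {"claw": 255, "dp": [0.022, -0.0044, 0], "angular": [0, 0, 0]},
  {"claw": 255, "dp": [0.026, -0.0044, 0], "angular": [0, 0, 0]},
  {"claw": 255, "dp": [0.026, -0.0044, 0], "angular": [0, 0, 0]},
  {"claw": 255, "dp": [0.026, -0.0044, 0], "angular": [0, 0, 0]},
  {"claw": 255, "dp": [0.024, -0.0044, 0], "angular": [0, 0, 0]},
  {"claw": 255, "dp": [0.014, -0.0044, 0], "angular": [0, 0, 0]},
  {"claw": 255, "dp": [0.008, -0.0044, 0], "angular": [0, 0, 0]},
])

```text
clock: 6.97
tcp_pos: [0.434, -0.2134, 0.238]
orientation: [-0.0, -0.635, 0.772, 0.0]
wrist_force: [0.6, 0.2, -1.2]
finger_gap: 0.0057
```

>>> play_rows([
  {"claw": 255, "dp": [0, -0.008, 0], "angular": [0, 0, 0]},
  {"claw": 255, "dp": [0, -0.014, 0], "angular": [0, 0, 0]},
  {"claw": 255, "dp": [0, -0.016, 0], "angular": [0, 0, 0]},
  {"claw": 255, "dp": [0, -0.016, 0], "angular": [0, 0, 0]},
  {"claw": 255, "dp": [0, -0.014, 0], "angular": [0, 0, 0]},
  {"claw": 255, "dp": [0, -0.012, 0], "angular": [0, 0, 0]},
  {"claw": 255, "dp": [0, -0.007, 0], "angular": [0, 0, 0]},
  {"claw": 255, "dp": [0, -0.003, 0], "angular": [0, 0, 0]},
])

```text
clock: 7.63
tcp_pos: [0.5237, -0.2278, 0.2378]
orientation: [0.0, -0.637, 0.771, 0.0]
wrist_force: [0.9, 0.9, -2.0]
finger_gap: 0.0055
```

Run:
```python
from h import *
show();P,_=snap("scene","s4");p=cv2.imread("pics/s4.png")
cv2.imwrite("pics/s4c.png",cv2.resize(p[80:270,170:370],None,fx=3,fy=3,interpolation=cv2.INTER_CUBIC))
P,_=snap("top","t4")
B=sel(P,.45,.64,-.25,-.12,.225,.27)
for c in np.array_split(B[np.argsort(B[:,1])],10):print(c.mean(0).round(4))
```

```text
t 7.63 tcp [ 0.5237 -0.2278  0.2378] jawyaw 169.15 z [-0.     0.001 -1.   ] F [ 0.9  0.9 -2. ] M [-0.08  0.01  0.01] gap 0.0055 q [-0.55  0.31  0.03  1.3   0.   -1.93]
[ 0.5278 -0.2182  0.2446]
[ 0.5235 -0.2119  0.2493]
[ 0.5276 -0.2015  0.2503]
[ 0.5191 -0.1911  0.2439]
[ 0.5167 -0.1849  0.2428]
[ 0.5325 -0.1753  0.2501]
[ 0.5349 -0.1635  0.2501]
[ 0.5368 -0.1523  0.2503]
[ 0.539  -0.1411  0.2501]
[ 0.5411 -0.1307  0.2429]
```

View pics/s4c.png

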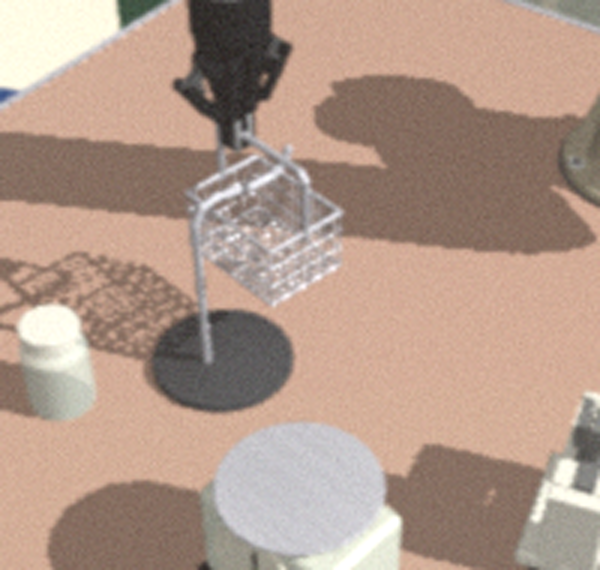

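The bar is over the arm, just past the upturned tip at (288,150) in the crop, with the hook inside the handle loop. Lowering onto the seat.

>>> play_rows([
  {"claw": 255, "dp": [0, 0, 0.006], "angular": [0, 0, 0]},
  {"claw": 255, "dp": [0, 0, 0.009], "angular": [0, 0, 0]},
  {"claw": 255, "dp": [0, 0, 0.008], "angular": [0, 0, 0]},
  {"claw": 255, "dp": [0, 0, 0.004], "angular": [0, 0, 0]},
  {"claw": 255, "dp": [0, 0, 0.002], "angular": [0, 0, 0]},
  {"claw": 255, "dp": [0, 0, 0.001], "angular": [0, 0, 0]},
  {"claw": 255, "dp": [0, 0, 0.001], "angular": [0, 0, 0]},
  {"claw": 255, "dp": [0, 0, 0.001], "angular": [0, 0, 0]},
])

```text
clock: 8.4
tcp_pos: [0.5225, -0.2291, 0.2065]
orientation: [0.0, -0.636, 0.771, -0.0]
wrist_force: [-0.2, 0.7, -2.1]
finger_gap: 0.0055
```

>>> play_rows([
  {"claw": 255, "dp": [0, 0, 0.0005], "angular": [0, 0, 0]},
  {"claw": 255, "dp": [0, 0, 0.0005], "angular": [0, 0, 0]},
  {"claw": 255, "dp": [0, 0, 0.0005], "angular": [0, 0, 0]},
  {"claw": 255, "dp": [0, 0, 0], "angular": [0, 0, 0]},
  {"claw": 255, "dp": [0, 0, 0], "angular": [0, 0, 0]},
  {"claw": 255, "dp": [0, 0, 0], "angular": [0, 0, 0]},
  {"claw": 255, "dp": [0, 0, 0], "angular": [0, 0, 0]},
  {"claw": 255, "dp": [0, 0, 0], "angular": [0, 0, 0]},
])

```text
clock: 9.07
tcp_pos: [0.5224, -0.2289, 0.2048]
orientation: [0.0, -0.636, 0.771, -0.0]
wrist_force: [-0.3, -0.2, -2.0]
finger_gap: 0.0055
```

Run:
```python
from h import *
show()
```

```text
t 9.07 tcp [ 0.5224 -0.2289  0.2048] jawyaw 169.05 z [ 0.  0. -1.] F [-0.3 -0.2 -2. ] M [-0.12  0.05 -0.01] gap 0.0055 q [-0.55  0.32 -0.04  1.22  0.   -1.93]
```

>>> play_rows([
  {"claw": 255, "dp": [0, 0, 0.0005], "angular": [0, 0, 0]},
  {"claw": 255, "dp": [0, 0, 0.0005], "angular": [0, 0, 0]},
  {"claw": 255, "dp": [0, 0, 0.0005], "angular": [0, 0, 0]},
  {"claw": 255, "dp": [0, 0, 0], "angular": [0, 0, 0]},
  {"claw": 255, "dp": [0, 0, 0], "angular": [0, 0, 0]},
  {"claw": 255, "dp": [0, 0, 0], "angular": [0, 0, 0]},
  {"claw": 255, "dp": [0, 0, 0], "angular": [0, 0, 0]},
  {"claw": 255, "dp": [0, 0, 0], "angular": [0, 0, 0]},
])

```text
clock: 9.73
tcp_pos: [0.5224, -0.2289, 0.2033]
orientation: [0.0, -0.636, 0.771, -0.0]
wrist_force: [-0.3, -0.4, -0.7]
finger_gap: 0.0055
```

Run:
```python
from h import *
show();P,_=snap("top","t5")
B=sel(P,.45,.64,-.25,-.12,.21,.23)
B=B[abs(B[:,0]-(.5285+.19*(B[:,1]+.1945)))<.006]
for c in np.array_split(B[np.argsort(B[:,1])],10):print(c.mean(0).round(4))
```

```text
t 9.73 tcp [ 0.5224 -0.2289  0.2033] jawyaw 169.05 z [ 0.  0. -1.] F [-0.3 -0.4 -0.7] M [-0.06  0.08  0.04] gap 0.0055 q [-0.55  0.32 -0.04  1.22  0.   -1.93]
[ 0.5249 -0.2131  0.2164]
[ 0.5262 -0.2041  0.2162]
[ 0.5283 -0.195   0.2157]
[ 0.5297 -0.1866  0.2155]
[ 0.5308 -0.1778  0.2161]
[ 0.5329 -0.1691  0.2166]
[ 0.5344 -0.1605  0.2157]
[ 0.5363 -0.152   0.2159]
[ 0.5375 -0.144   0.2151]
[ 0.539  -0.1357  0.2138]
```

The load has gone over to the hook, and the bar's top at 0.216 m matches the seat height. Lower a touch more, release and rise.

>>> play_rows([
  {"claw": 255, "dp": [0, 0, 0.0005], "angular": [0, 0, 0]},
  {"claw": 255, "dp": [0, 0, 0], "angular": [0, 0, 0]},
  {"claw": 255, "dp": [0, 0, 0], "angular": [0, 0, 0]},
  {"claw": 200, "dp": [0, 0, 0], "angular": [0, 0, 0]},
  {"claw": 180, "dp": [0, 0, 0], "angular": [0, 0, 0]},
  {"claw": 140, "dp": [0, 0, 0], "angular": [0, 0, 0]},
  {"claw": 80, "dp": [0, 0, 0], "angular": [0, 0, 0]},
  {"claw": 0, "dp": [0, 0, 0], "angular": [0, 0, 0]},
])

```text
clock: 10.45
tcp_pos: [0.5224, -0.2289, 0.2027]
orientation: [0.0, -0.636, 0.771, 0.0]
wrist_force: [-0.0, -0.4, -1.0]
finger_gap: 0.0605
```

>>> play_rows([
  {"claw": 0, "dp": [0, 0, 0], "angular": [0, 0, 0]},
  {"claw": 0, "dp": [0, 0, 0], "angular": [0, 0, 0]},
  {"claw": 0, "dp": [0, 0, 0], "angular": [0, 0, 0]},
  {"claw": 0, "dp": [0, 0, 0], "angular": [0, 0, 0]},
  {"claw": 0, "dp": [0, 0, 0], "angular": [0, 0, 0]},
  {"claw": 0, "dp": [0, 0, 0], "angular": [0, 0, 0]},
  {"claw": 0, "dp": [0, 0, -0.01], "angular": [0, 0, 0]},
  {"claw": 0, "dp": [0, 0, -0.02], "angular": [0, 0, 0]},
])

```text
clock: 11.12
tcp_pos: [0.5211, -0.2281, 0.2312]
orientation: [-0.001, -0.636, 0.771, 0.002]
wrist_force: [0.1, -0.6, -0.2]
finger_gap: 0.0851
```

>>> play_rows([
  {"claw": 0, "dp": [0, 0, -0.02], "angular": [0, 0, 0]},
  {"claw": 0, "dp": [0, 0, -0.02], "angular": [0, 0, 0]},
  {"claw": 0, "dp": [0, 0, -0.015], "angular": [0, 0, 0]},
  {"claw": 0, "dp": [0, 0, -0.01], "angular": [0, 0, 0]},
  {"claw": 0, "dp": [0, 0, 0], "angular": [0, 0, 0]},
  {"claw": 0, "dp": [0, 0, 0], "angular": [0, 0, 0]},
  {"claw": 0, "dp": [0, 0, 0], "angular": [0, 0, 0]},
  {"claw": 0, "dp": [0, 0, 0], "angular": [0, 0, 0]},
])

```text
clock: 11.78
tcp_pos: [0.5219, -0.2286, 0.2965]
orientation: [-0.0, -0.636, 0.771, 0.001]
wrist_force: [-0.2, 0.8, 0.7]
finger_gap: 0.0856
```

Run:
```python
from h import *
show();P,_=snap("scene","s6");p=cv2.imread("pics/s6.png")
cv2.imwrite("pics/s6c.png",cv2.resize(p[80:270,170:370],None,fx=3,fy=3,interpolation=cv2.INTER_CUBIC))
```

```text
t 11.78 tcp [ 0.5219 -0.2286  0.2965] jawyaw 169.05 z [-0.002  0.001 -1.   ] F [-0.2  0.8  0.7] M [-0.02  0.01 -0.04] gap 0.0856 q [-0.55  0.3   0.16  1.44  0.   -1.93]
```

View pics/s6c.png

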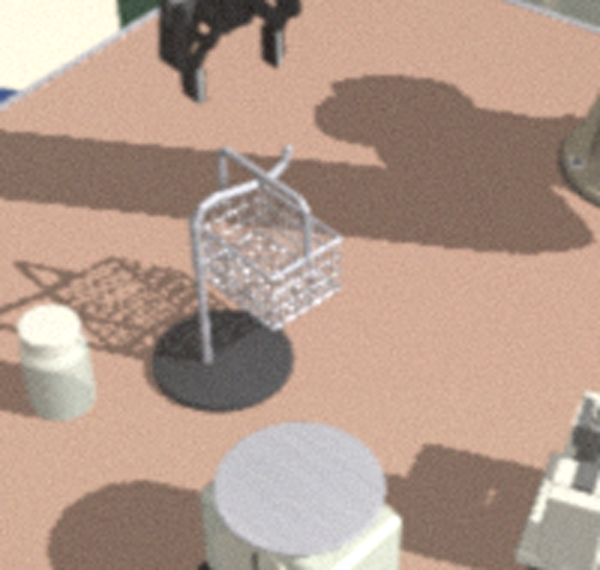

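The basket hangs free from the seat, with its bar crossing the arm near (262,183) in the crop. On to the cassette.

>>> play_rows([
  {"claw": 0, "dp": [-0.0312, 0.0025, 0], "angular": [0, 0, 0]},
  {"claw": 0, "dp": [-0.0312, 0.0025, 0], "angular": [0, 0, 0]},
  {"claw": 0, "dp": [-0.0312, 0.0025, 0], "angular": [0, 0, 0]},
  {"claw": 0, "dp": [-0.0312, 0.0025, 0], "angular": [0, 0, 0]},
  {"claw": 0, "dp": [-0.0312, 0.0025, 0], "angular": [0, 0, 0]},
  {"claw": 0, "dp": [-0.0312, 0.0025, 0], "angular": [0, 0, 0]},
  {"claw": 0, "dp": [-0.0312, 0.0025, 0], "angular": [0, 0, 0]},
  {"claw": 0, "dp": [-0.0312, 0.0025, 0], "angular": [0, 0, 0]},
])

```text
clock: 12.5
tcp_pos: [0.5497, 0.0215, 0.297]
orientation: [-0.0, -0.636, 0.771, 0.0]
wrist_force: [0.8, -0.3, -0.7]
finger_gap: 0.0853
```

>>> play_rows([
  {"claw": 0, "dp": [-0.0312, 0.0025, 0], "angular": [0, 0, 0]},
  {"claw": 0, "dp": [-0.0312, 0.0025, 0], "angular": [0, 0, 0]},
  {"claw": 0, "dp": [-0.0312, 0.0025, 0], "angular": [0, 0, 0]},
  {"claw": 0, "dp": [-0.0312, 0.0025, 0], "angular": [0, 0, 0]},
  {"claw": 0, "dp": [-0.0312, 0.0025, 0], "angular": [0, 0, 0]},
  {"claw": 0, "dp": [-0.0312, 0.0025, 0], "angular": [0, 0, 0]},
  {"claw": 0, "dp": [0, 0, 0], "angular": [0, 0, 6]},
  {"claw": 0, "dp": [0, 0, 0], "angular": [0, 0, 6]},
])

```text
clock: 13.17
tcp_pos: [0.5704, 0.2087, 0.2963]
orientation: [-0.001, -0.552, 0.834, 0.0]
wrist_force: [-0.1, -1.0, 0.2]
finger_gap: 0.0854
```

>>> play_rows([
  {"claw": 0, "dp": [0, 0, 0], "angular": [0, 0, 7]},
  {"claw": 0, "dp": [0, 0, 0], "angular": [0, 0, 7]},
  {"claw": 0, "dp": [0, 0, 0], "angular": [0, 0, 7]},
  {"claw": 0, "dp": [0, 0, 0], "angular": [0, 0, 7]},
  {"claw": 0, "dp": [0, 0, 0], "angular": [0, 0, 7]},
  {"claw": 0, "dp": [0, 0, 0], "angular": [0, 0, 7]},
  {"claw": 0, "dp": [0, 0, 0], "angular": [0, 0, 7]},
  {"claw": 0, "dp": [0, 0, 0], "angular": [0, 0, 3.2]},
])

```text
clock: 13.83
tcp_pos: [0.5706, 0.2065, 0.2968]
orientation: [-0.001, -0.126, 0.992, -0.0]
wrist_force: [0.0, 0.7, -0.2]
finger_gap: 0.085
```

>>> play_rows([
  {"claw": 0, "dp": [0, 0, 0], "angular": [0, 0, 0]},
  {"claw": 0, "dp": [0, 0, 0], "angular": [0, 0, 0]},
  {"claw": 0, "dp": [0, 0, 0], "angular": [0, 0, 0]},
  {"claw": 0, "dp": [0, 0, 0], "angular": [0, 0, 0]},
  {"claw": 0, "dp": [0, 0, 0], "angular": [0, 0, 0]},
  {"claw": 0, "dp": [0, 0, 0], "angular": [0, 0, 0]},
  {"claw": 0, "dp": [0, 0, 0], "angular": [0, 0, 0]},
  {"claw": 0, "dp": [0, 0, 0], "angular": [0, 0, 0]},
])

```text
clock: 14.5
tcp_pos: [0.571, 0.2066, 0.2978]
orientation: [0.0, -0.129, 0.992, 0.0]
wrist_force: [-0.5, -0.1, -0.3]
finger_gap: 0.0854
```

Run:
```python
from h import *
show();P,T=snap("wrist","w7")
C=sel(P,.53,.62,.16,.25,.153,.2);print("catch",cv2.minAreaRect((C[:,:2]).astype(np.float32)),np.percentile(C[:,2],[5,50,95]),len(C))
c2=sel(P,.45,.7,.13,.3,.112,.124);r=cv2.minAreaRect((c2[:,:2]).astype(np.float32));print("tower",r)
a=np.radians(14.8);R=np.array([[np.cos(a),np.sin(a)],[-np.sin(a),np.cos(a)]])
q=(C[:,:2]-[.5713,.2065])@R.T;print("local range",q.min(0),q.max(0),np.percentile(q,[1,99],axis=0))
h=np.histogram(q[:,1],bins=np.arange(-.024,.0245,.002));print(h[0])
```

```text
t 14.5 tcp [0.571  0.2066 0.2978] jawyaw 104.86 z [ 0.  0. -1.] F [-0.5 -0.1 -0.3] M [ 0.03 -0.02 -0.01] gap 0.0854 q [ 0.21  0.37  0.27  1.47  0.   -0.04]
catch ((0.57183438539505, 0.20686446130275726), (0.03993582725524902, 0.03922504186630249), 14.809364318847656) [0.15507347 0.15997504 0.16147558] 1446
tower ((0.5713310241699219, 0.2067679911851883), (0.13577908277511597, 0.05213356763124466), 14.581314086914062)
local range [-0.01935857 -0.01939511] [0.02057797 0.01982957] [[-0.01871587 -0.01916363]
 [ 0.01912693  0.01927124]]
[  0   0  42 100  90  81  94  61   0  41  89 134  89  90  78   0  27  81
 103  96  85  65   0   0]
```

View pics/w7.png

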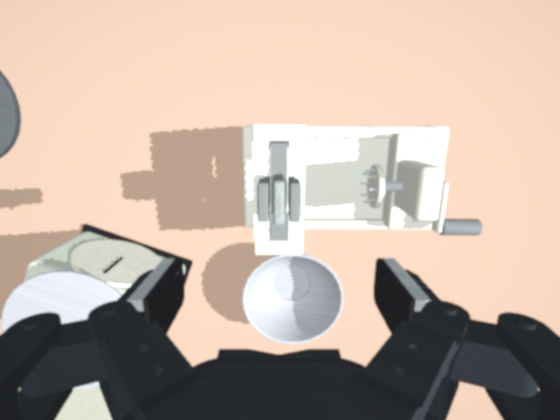

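The wrist view shows the catches near (280,199), centred on and square to the jaws: local y-range is ±19 mm and my yaw is within 0.1°. Descending to catch height.

>>> play_rows([
  {"claw": 0, "dp": [0, 0, 0.02], "angular": [0, 0, 0]},
  {"claw": 0, "dp": [0, 0, 0.028], "angular": [0, 0, 0]},
  {"claw": 0, "dp": [0, 0, 0.028], "angular": [0, 0, 0]},
  {"claw": 0, "dp": [0, 0, 0.026], "angular": [0, 0, 0]},
  {"claw": 0, "dp": [0, 0, 0.024], "angular": [0, 0, 0]},
  {"claw": 0, "dp": [0, 0, 0.02], "angular": [0, 0, 0]},
  {"claw": 0, "dp": [0, 0, 0.01], "angular": [0, 0, 0]},
  {"claw": 0, "dp": [0, 0, 0.004], "angular": [0, 0, 0]},
])

```text
clock: 15.22
tcp_pos: [0.5698, 0.2063, 0.1359]
orientation: [-0.002, -0.129, 0.992, -0.0]
wrist_force: [-0.3, 0.3, -0.1]
finger_gap: 0.0854
```

>>> play_rows([
  {"claw": 0, "dp": [0, 0, 0], "angular": [0, 0, 0]},
  {"claw": 0, "dp": [0, 0, 0], "angular": [0, 0, 0]},
  {"claw": 60, "dp": [0, 0, 0], "angular": [0, 0, 0]},
  {"claw": 100, "dp": [0, 0, 0], "angular": [0, 0, 0]},
  {"claw": 120, "dp": [0, 0, 0], "angular": [0, 0, 0]},
  {"claw": 135, "dp": [0, 0, 0], "angular": [0, 0, 0]},
  {"claw": 150, "dp": [0, 0, 0], "angular": [0, 0, 0]},
  {"claw": 170, "dp": [0, 0, 0], "angular": [0, 0, 0]},
], force=60)

```text
clock: 15.88
tcp_pos: [0.5715, 0.2067, 0.1389]
orientation: [0.001, -0.129, 0.992, 0.0]
wrist_force: [-1.8, -0.8, 4.4]
finger_gap: 0.0287
```

>>> play_rows([
  {"claw": 190, "dp": [0, 0, 0], "angular": [0, 0, 0]},
  {"claw": 210, "dp": [0, 0, 0], "angular": [0, 0, 0]},
  {"claw": 255, "dp": [0, 0, 0], "angular": [0, 0, 0]},
  {"claw": 255, "dp": [0, 0, 0], "angular": [0, 0, 0]},
  {"claw": 255, "dp": [0, 0, 0], "angular": [0, 0, 0]},
  {"claw": 255, "dp": [0, 0, 0], "angular": [0, 0, 0]},
  {"claw": 255, "dp": [0, 0, 0], "angular": [0, 0, 0]},
  {"claw": 255, "dp": [0, 0, 0], "angular": [0, 0, 0]},
])

```text
clock: 16.55
tcp_pos: [0.5715, 0.2067, 0.14]
orientation: [0.001, -0.129, 0.992, 0.0]
wrist_force: [-2.6, -1.2, 11.2]
finger_gap: 0.0183
```

Run:
```python
from h import *
show()
```

```text
t 16.55 tcp [0.5715 0.2067 0.14  ] jawyaw 104.85 z [ 0.003  0.001 -1.   ] F [-2.6 -1.2 11.2] M [-0.09  0.64 -0.02] gap 0.0183 q [ 0.21  0.42 -0.05  1.1  -0.   -0.04]
```

The gap of 18 mm is smaller than the 26 mm I expected, and the arm is pressing down about 11 N as the pads swing forward. I'll check the catches by camera.

Run:
```python
from h import *
P,T=snap("wrist","w8");P2,_=snap("scene","s8");P3,_=snap("top","t8")
a=np.radians(14.8);R=np.array([[np.cos(a),np.sin(a)],[-np.sin(a),np.cos(a)]])
for n,Q in(("wrist",P),("scene",P2)):
    C=sel(Q,.53,.62,.16,.25,.125,.175);q=(C[:,:2]-[.5713,.2065])@R.T
    m=(abs(q[:,0])<.03)&(abs(q[:,1])<.03)
    for z0 in(.125,.14,.152):
        k=m&(C[:,2]>z0)&(C[:,2]<z0+.014);print(n,z0,k.sum(),np.histogram(q[k,1],bins=np.arange(-.03,.0305,.003))[0])
p=cv2.imread("pics/w8.png");s=cv2.imread("pics/s8.png")[180:300,320:470]
cv2.imwrite("pics/m8.png",np.hstack([cv2.resize(p[100:400,150:410],(400,461)),cv2.resize(s,(400,461),interpolation=cv2.INTER_CUBIC)]))
```

```text
wrist 0.125 362 [ 0  0  0  3  3  8 27 30 42 67 55 48 29 28 10  5  7  0  0  0]
wrist 0.14 1154 [  0   0  42 104  54  54  79  81  78  75  82  77  83  79  52  56  99  59
   0   0]
wrist 0.152 5264 [  0   0  39  72  54 116 248 685 664 664 762 653 629 363 133  57  76  49
   0   0]
scene 0.125 28 [0 0 0 0 1 2 4 2 4 5 3 3 2 1 1 0 0 0 0 0]
scene 0.14 70 [0 2 4 4 3 5 4 4 4 5 5 4 6 5 6 5 4 0 0 0]
scene 0.152 144 [ 0  0  5  3  6  7 16 15 17 15 16 17  8  5  5  5  4  0  0  0]
```

View pics/m8.png

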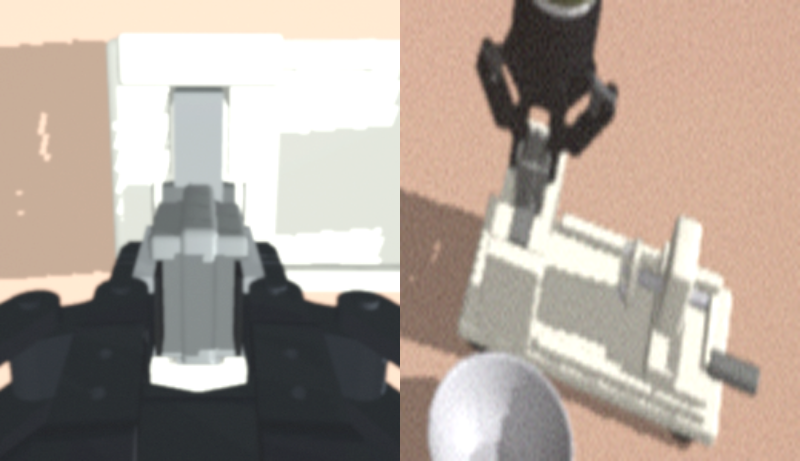

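Both catches lie hard against the neck, symmetric, with no gap left. The scene view shows the fingers on the pads above the tower. Lifting slowly at first.

>>> play_rows([
  {"claw": 255, "dp": [0, 0, -0.001], "angular": [0, 0, 0]},
  {"claw": 255, "dp": [0, 0, -0.001], "angular": [0, 0, 0]},
  {"claw": 255, "dp": [0, 0, -0.001], "angular": [0, 0, 0]},
  {"claw": 255, "dp": [0, 0, -0.001], "angular": [0, 0, 0]},
  {"claw": 255, "dp": [0, 0, -0.001], "angular": [0, 0, 0]},
  {"claw": 255, "dp": [0, 0, -0.001], "angular": [0, 0, 0]},
  {"claw": 255, "dp": [0, 0, -0.001], "angular": [0, 0, 0]},
  {"claw": 255, "dp": [0, 0, -0.001], "angular": [0, 0, 0]},
])

```text
clock: 17.37
tcp_pos: [0.5709, 0.2066, 0.1457]
orientation: [-0.0, -0.129, 0.992, 0.0]
wrist_force: [1.0, 0.2, -2.3]
finger_gap: 0.0184
```

Run:
```python
from h import *
show()
```

```text
t 17.37 tcp [0.5709 0.2066 0.1457] jawyaw 104.85 z [-0.  0. -1.] F [ 1.   0.2 -2.3] M [ 0.06  0.02 -0.03] gap 0.0184 q [ 0.21  0.42 -0.04  1.12  0.   -0.04]
```

The load is only about 2 N, so the cassette rises freely. Continuing straight up about 125 mm.

>>> play_rows([
  {"claw": 255, "dp": [0, 0, -0.003], "angular": [0, 0, 0]},
  {"claw": 255, "dp": [0, 0, -0.006], "angular": [0, 0, 0]},
  {"claw": 255, "dp": [0, 0, -0.008], "angular": [0, 0, 0]},
  {"claw": 255, "dp": [0, 0, -0.008], "angular": [0, 0, 0]},
  {"claw": 255, "dp": [0, 0, -0.008], "angular": [0, 0, 0]},
  {"claw": 255, "dp": [0, 0, -0.008], "angular": [0, 0, 0]},
  {"claw": 255, "dp": [0, 0, -0.008], "angular": [0, 0, 0]},
  {"claw": 255, "dp": [0, 0, -0.008], "angular": [0, 0, 0]},
])

```text
clock: 18.03
tcp_pos: [0.5711, 0.2066, 0.204]
orientation: [0.0, -0.129, 0.992, 0.0]
wrist_force: [-0.5, 0.3, -1.9]
finger_gap: 0.0186
```

>>> play_rows([
  {"claw": 255, "dp": [0, 0, -0.01], "angular": [0, 0, 0]},
  {"claw": 255, "dp": [0, 0, -0.01], "angular": [0, 0, 0]},
  {"claw": 255, "dp": [0, 0, -0.01], "angular": [0, 0, 0]},
  {"claw": 255, "dp": [0, 0, -0.01], "angular": [0, 0, 0]},
  {"claw": 255, "dp": [0, 0, -0.01], "angular": [0, 0, 0]},
  {"claw": 255, "dp": [0, 0, -0.008], "angular": [0, 0, 0]},
  {"claw": 255, "dp": [0, 0, -0.006], "angular": [0, 0, 0]},
  {"claw": 255, "dp": [0, 0, -0.003], "angular": [0, 0, 0]},
])

```text
clock: 18.7
tcp_pos: [0.5713, 0.2066, 0.271]
orientation: [0.001, -0.129, 0.992, 0.0]
wrist_force: [0.8, -1.0, -1.4]
finger_gap: 0.0183
```

>>> play_rows([
  {"claw": 255, "dp": [0, 0, 0], "angular": [0, 0, 0]},
  {"claw": 255, "dp": [0, 0, 0], "angular": [0, 0, 0]},
  {"claw": 255, "dp": [0, 0, 0], "angular": [0, 0, 0]},
  {"claw": 255, "dp": [0, 0, 0], "angular": [0, 0, 0]},
  {"claw": 255, "dp": [0, 0, 0], "angular": [0, 0, 0]},
  {"claw": 255, "dp": [0, 0, 0], "angular": [0, 0, 0]},
  {"claw": 255, "dp": [0, 0, 0], "angular": [0, 0, 0]},
  {"claw": 255, "dp": [0, 0, 0], "angular": [0, 0, 0]},
])

```text
clock: 19.37
tcp_pos: [0.5709, 0.2066, 0.2697]
orientation: [-0.0, -0.129, 0.992, 0.0]
wrist_force: [0.6, -0.1, -0.7]
finger_gap: 0.0181
```

Run:
```python
from h import *
show();P,_=snap("scene","s9");P3,_=snap("top","t9")
p=cv2.imread("pics/s9.png")[70:320,150:470];cv2.imwrite("pics/m9.png",cv2.resize(p,None,fx=2.4,fy=2.4,interpolation=cv2.INTER_CUBIC))
a=np.radians(14.8);R=np.array([[np.cos(a),np.sin(a)],[-np.sin(a),np.cos(a)]])
C=P[(P[:,2]>.13)&(P[:,2]<.30)];q=(C[:,:2]-[.5713,.2065])@R.T;m=(abs(q[:,0])<.06)&(abs(q[:,1])<.015)
print("cassette z pct",np.percentile(C[m][:,2],[0,1,5]).round(4),"x range",q[m][:,0].min(),q[m][:,0].max())
for lo in(.15,.19,.22):
    k=m&(C[:,2]>lo)&(C[:,2]<lo+.02);print(lo,k.sum(),q[k].min(0).round(4),q[k].max(0).round(4))
B=sel(P3,.45,.64,-.28,-.12,.21,.23);B=B[abs(B[:,0]-(.5285+.19*(B[:,1]+.1945)))<.006]
for c in np.array_split(B[np.argsort(B[:,1])],4):print(c.mean(0).round(4))
```

```text
t 19.37 tcp [0.5709 0.2066 0.2697] jawyaw 104.85 z [-0.  0. -1.] F [ 0.6 -0.1 -0.7] M [ 0.02  0.   -0.03] gap 0.0181 q [ 0.21  0.37  0.2   1.4   0.   -0.04]
cassette z pct [0.1674 0.1695 0.1764] x range -0.04428031499376914 0.0521401842371498
0.15 6 [ 0.0467 -0.0065] [0.0496 0.0058]
0.19 43 [-0.0017 -0.0104] [0.0521 0.0058]
0.22 88 [-0.0142 -0.0147] [0.0519 0.0115]
[ 0.5193 -0.2389  0.2162]
[ 0.5254 -0.208   0.2158]
[ 0.5311 -0.1782  0.2157]
[ 0.537  -0.1473  0.2149]
```

View pics/m9.png

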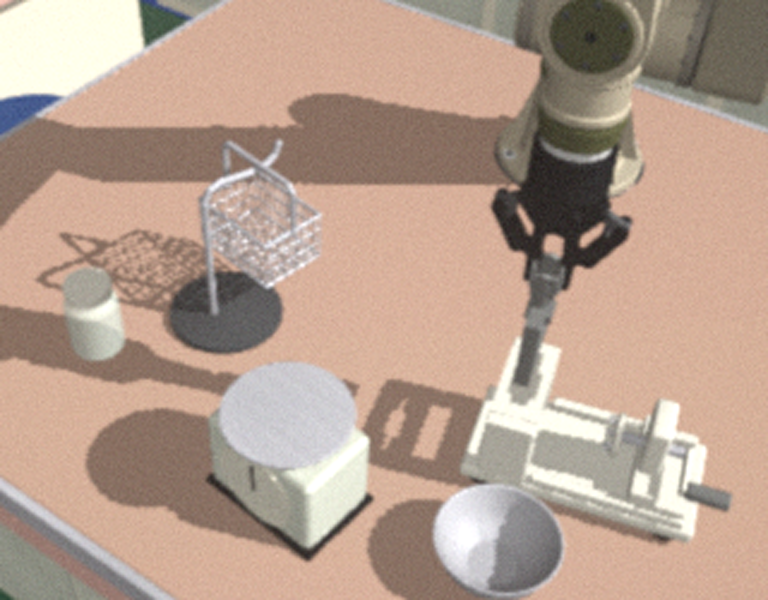

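The cassette is upright in the jaws with its lowest points at about 0.167 m, above the machine's 0.126 m. The basket still hangs, with its bar top at 0.216 m and level, and the bystanders look undisturbed. Handing in.

```bash
python3 -c "
from h import *
show();print(env.hand_in())"
```

```text
t 19.47 tcp [0.571  0.2065 0.2698] jawyaw 104.85 z [ 0.  0. -1.] F [ 0.8 -0.2 -1.5] M [ 0.06 -0.   -0.01] gap 0.0184 q [ 0.21  0.37  0.2   1.4   0.   -0.04]
the job is handed in; nothing more can be done
None
```

I hung the basket by its handle on the hook and let go of it. I then pinched both cassette catches fully in while the cassette was seated, lifted it straight up about 130 mm, and handed the job in at 19.5 s.

**Last checks:**
- **Cassette:** it is upright and still in the jaws. Its underside is at about 0.167 m, above the machine's highest point at 0.126 m. The wrist carries about 1.5 N, which matches the cassette's weight.
- **Basket:** the handle bar is level on the hook seat, with its top at about 0.216 m.
- **Scale, bowl and jar:** they look unmoved in the last picture. I did not measure their positions.

**One reading disagreed:** the finger opening showed 18 mm on the squeezed catches, where 26 mm was expected. It also read low on the 8 mm handle bar, at 5.5 mm. The camera showed both catches flat against the neck, and the cassette came out with no resistance, so I took the camera as right.

While the catches were closing, the arm pressed down with up to about 11 N, well under the limit.

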